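Seat the drip plate on its pin under the tap

ROBOT

A 6-joint arm with a two-finger parallel gripper is mounted at the origin on the work surface. World frame = base frame: x ahead of the robot, y to its left, z up, the work surface at z = 0. Lengths are in m, angles in degrees, forces in N, time in s.
With the tool pointing down it reaches from about 0.3 to 0.775 m from the base axis. Payload 14.6 kg.
Tool frame: the origin (TCP) lies at the centre of the arm's flange, where the gripper is bolted on; the fingertips stand 173 mm ahead of it and the grasp point (between the pads) lies tcp_to_grasp ahead of it (tcp_to_grasp is the distance from the TCP to the grasp point, in m); z points along the fingers, y is the line along which they close (so a half turn about z gives the same grasp; the last joint's range is limited). The gripper opens to 85 mm and grips with 20 to 120 N. Pads are 22 mm wide; open, the fingers measure 114 mm over their backs; the gripper's body (76 mm by 85 mm) begins 54 mm behind the grasp point. The pads swing forward as they close: fully open they stand 13 mm farther back than shut.
Start: joints at [-68.446, 17.183, 87.147, -0, 75.671, -3.816], TCP at [0.236, -0.497, 0.405] pointing down, gripper open.
Joint ranges: [-173.82, 173.82], [-45.26, 126.66], [13.44, 144.39], [-59.66, 239.66], [0, 175.72], [-146.38, 146.38]. Speed limits (degrees/s): [127.2, 127.2, 147.25, 180, 180, 180].

INTERFACE

Orientations are given as a 3x3 rotation matrix whose columns are the frame's x, y, z axes.
In Python, from rig import get_obs, read_camera, sign_off, tcp_to_grasp gives the robot as it stands.
- The arm moves only by the tool step_arm, never from a script. Its argument "targets" is a list of rows, each a list of 6 numbers: the shift along the tool's x, y, z in m, then the turn, a rotation vector about the tool's x, y, z in degrees. In form: [[dx, dy, dz, wx, wy, wz], ...]. A call has 1 to 20 rows; each row is the pose to reach, as a shift and turn from the pose commanded when the call began, along the tool's axes at that moment; what a row does not reach only later rows make up. A row lasts 1/10 s, in which the tool goes at most 50 mm and 8.59 degrees, less where a joint would pass 70% of its speed; a pose out of reach is approached as far as the arm can. A call with a gripper value outside its range is refused whole. "fingers" is the finger opening in m, from 0 to 0.0854, set as the call begins (left out, the last holds). The fingers move at their own pace and stop on an object; "newtons" is the grip in N (left out, the last holds). Time passes only in rows, so rows that repeat a pose let the fingers close. It gives the time, the measured TCP pose, the force, the opening and the grip force at its end, in the units of the state.
- get_obs(): the state, without advancing time (a new reading comes with each control period).
- read_camera(name): name is "side" or "top" or "wrist"; returns a dict with "image" (480x640x3 uint8, red, green, blue), "vertical_fov" (degrees; the focal length in pixels is half the picture's height over the tangent of half this angle, whatever the lens; pixels are square), "cx", "cy" (the principal point, pixels), "position" and "orientation" of the camera in the world. Camera axes: x right, y down, z forward; pixel columns grow to the right and rows downward; lengths in m; the calibration is good to about 2 mm. The wrist camera is an equidistant fisheye: a pixel r from the principal point sees the ray r / f radians off the axis. A picture is of the moment at which its call begins. There is no depth.
- sign_off(): hands the job in; it is judged then, once.
The state is a dict: "clock": time; "joint_pos": joint angles; "qvel": joint speeds; "joint_torque": joint torques, N m; "tcp_pos": TCP position; "ee_rot": TCP orientation; "force": force on the tool from outside, world axes, zero at the start; "torque": the same for the moment, N m; "finger_gap": finger opening in m; "grip_force": force on a finger pad.
Only numpy, scipy, OpenCV 4.12 (cv2) and the standard library are available. Lean on these libraries where they do the work, as an engineer would, in place of code of your own. Each camera call takes 0.05 s, during which the arm holds its last target. There are 200 camera calls.

TASK

The copper drip plate under the tap is riding up on the locating pin of the draining board. Nudge it along by its black grip, without lifting it off the board, until its hole drops over the pin and it lies flat and roughly square within the black corner marks, then let go and move the hand away. Keep the hand leaning over to the right so that you do not knock the tap spout overhead, and leave the glass, spice jar and sugar tin where they stand.

Things in the scene. Friction and masses are not known exactly. Their poses are not given: they have to be found in the camera images.
- pin (a point): foot of the fixed upright brass locating pin, on the board's top face. The pin is 16 mm in diameter and 14 mm high with a bevelled top. Axes: z up, x the way the plate must be nudged (roughly to the robot's left), -y to the tap column's side (roughly away from the robot). At the start the pin is hidden under the plate and props up its left part.
- drainer: fixed aluminium draining board, 280 (x) by 330 (y) by 12 mm; origin on the counter under the pin, axes as the pin's. From the pin it reaches -170 to +110 mm in x, -180 to +150 mm in y. Four black L-shaped corner marks frame the seated plate's place: x -95 to +75 mm, y -55 to +55 mm from the pin.
- plate_hole (a point): centre of the 24 mm through hole, mid-thickness, of the loose copper plate (170 x 110 x 6 mm, 0.3 to 0.45 kg). Axes: z out of its top, x from grip to hole. Plate spans -95 to +75 mm in x, +-55 in y from here. At first it lies tilted 6 to 7 deg on its grip-end edge and the pin, the other end up, hole 20 to 50 mm short of the pin. Seated flat, this point is 3 mm above point pin.
- plate_grip (a point): centre of the black upright grip fixed on the plate near its right-hand edge: 40 (plate x) by 14 (plate y) by 45 mm high, its top 51 mm above the plate's underside. It lies 70 mm from the hole towards the plate's -x and 25.5 mm above the hole point; plate axes. Pinch it across its 14 mm width (along plate y).
- plate_edge (a point): middle of the bottom of the plate's grip-end edge, which drags along the board: 95 mm from the hole towards the plate's -x, 3 mm below it. It must stay down, not more than 20 mm above the board.
- spout_end (a point): free end, on the centre line, of the tap's level spout: a round bar 26 mm thick, 171 mm above the board's top, running 185 mm from here along -y to the column. It passes right over the seated plate's grip, its underside 107 mm above the grip's top (nozzle at this end 92 mm): an upright hand would hit it, so lean 30 to 45 deg, the hand back towards -x (robot's right).
- glass_mid (a point): centre (half-way up) of a green tea glass, 64 mm wide, 90 mm high, standing on the draining board at the corner away from the tap column; to be left alone
- spice_mid (a point): centre (half-way up) of an amber spice jar with black cap, 68 mm wide, 110 mm high, on the counter left of the board; to be left alone
- sugar_mid (a point): centre (half-way up) of a white sugar tin, 84 mm wide, 100 mm high, on the counter left of the board, farther from the robot than the jar; to be left alone
- tap: the fixed steel tap; origin at the foot of its column on the board's top, at x -72, y -145 mm from the pin, axes as the pin's. The column is 36 to 48 mm thick and 216 mm high, with a lever on top leaning to +x, its tip 247 mm above the board.
There are look-alikes about, which are no part of the job. What is meant by the part that bears plate_hole is not grey or red, and is the larger of those in its own colour.

How it is judged:
By the outcome, as a careful person would: the job done as asked, in the order asked, and still so for the second after the job is handed in, with the robot touching nothing.
It also fails if it takes over 38 s, if anything falls off the work surface, if the arm or the gripper's body presses on something with over 40 N, if the wrist force passes 120 N, or if a joint passes its speed limit or range.

## Working session

There is one attempt and no reset: what is moved stays moved. The work goes in short steps, Python scripts to look and compute and a tool call to move; the robot and the scene stay as the last step left them, time stands still between calls to the robot, and variables do not carry over. Pictures are saved under pics/ and viewed, at most 10 in all, crops included, and the job is handed in when it is done.

Besides the shell and the picture viewer there is one more tool, called by a JSON object that holds its "method" and its "body", one argument or row to a line. step_arm: Moves the arm, as the interface text tells. Its arguments: {"type":"object","properties":{"targets":{"type":"array","items":{"type":"array","items":{"type":"number"}}},"fingers":{"type":"number"},"newtons":{"type":"number"}},"required":["targets"]}

```bash
mkdir -p pics; ls
python3 - <<'E'
from rig import get_obs, read_camera, tcp_to_grasp
import cv2,numpy as np,pickle
d={}
for n in("side","top"):
    c=read_camera(n);d[n]=c;cv2.imwrite(f"pics/{n}0.png",c["image"][:,:,::-1])
    print(n,c["vertical_fov"],c["cx"],c["cy"],np.round(c["position"],4),np.round(c["orientation"],4).tolist())
pickle.dump(d,open("cams0.pkl","wb"))
o=get_obs();print(tcp_to_grasp,o["clock"],o["tcp_pos"],np.round(o["ee_rot"],3).tolist(),o["finger_gap"])
E
```

```text
pics
side 48.57590898872865 317.9978301066268 238.47508299171395 [0.6179 0.6692 0.8592] [[-1.0, -0.0068, 0.0057], [-0.0088, 0.7493, -0.6622], [0.0003, -0.6622, -0.7493]]
top 54.192034222571095 321.54200738163405 246.51867976400194 [0.5266 0.0326 1.1655] [[0.0173, -0.996, 0.088], [-0.9997, -0.0188, -0.0161], [0.0177, -0.0876, -0.996]]
0.1547 0.1 [ 0.23564752 -0.49692247  0.40416099] [[0.904, 0.428, -0.0], [0.428, -0.904, 0.001], [0.0, -0.001, -1.0]] 0.08549621844514589
```

View pics/top0.png

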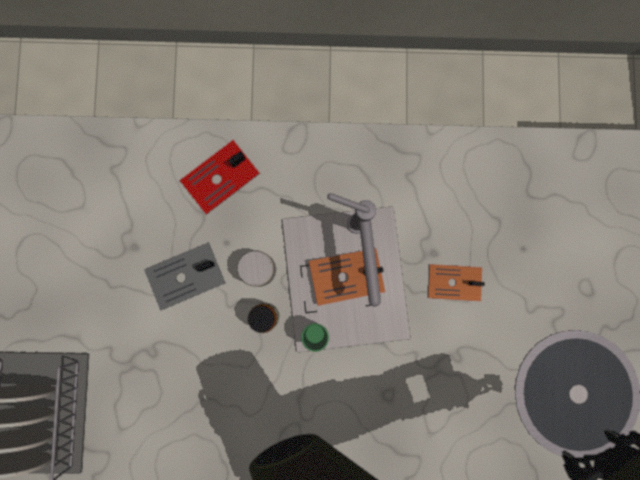

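View pics/side0.png

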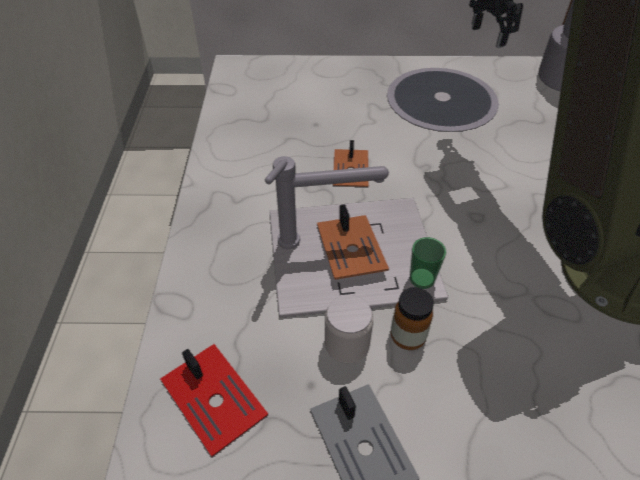

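The top view shows the copper plate on the board (hole near (343,277)), with the spout from (366,210) to (376,303), the glass at (315,336), the jar at (262,317) and the tin at (255,267). In the side view the hole is near (352,248) and the grip near (344,218). I'll enlarge both views for the pixel positions.

```bash
cat > h.py <<'E'
import numpy as np,cv2,pickle
def ray(c,u,v):
    f=240/np.tan(np.radians(c["vertical_fov"])/2)
    d=np.array(c["orientation"])@np.array([(u-c["cx"])/f,(v-c["cy"])/f,1.])
    return np.array(c["position"]),d/np.linalg.norm(d)
def onz(c,u,v,z):
    p,d=ray(c,u,v);return p+d*(z-p[2])/d[2]
def tri(c1,a,c2,b):
    p,d=ray(c1,*a);q,e=ray(c2,*b)
    s=np.linalg.lstsq(np.c_[d,-e],q-p,rcond=None)[0]
    x,y=p+s[0]*d,q+s[1]*e
    return (x+y)/2,np.linalg.norm(x-y)
def proj(c,X):
    f=240/np.tan(np.radians(c["vertical_fov"])/2)
    k=np.array(c["orientation"]).T@(np.array(X)-c["position"])
    return f*k[0]/k[2]+c["cx"],f*k[1]/k[2]+c["cy"]
E
python3 - <<'E'
import cv2,pickle,numpy as np
d=pickle.load(open("cams0.pkl","rb"))
a=d["top"]["image"][195:355,275:415,::-1]; b=d["side"]["image"][190:320,265:450,::-1]
cv2.imwrite("pics/topc.png",cv2.resize(a,None,fx=3.75,fy=3.75,interpolation=cv2.INTER_CUBIC))
cv2.imwrite("pics/sidec.png",cv2.resize(b,None,fx=4,fy=4,interpolation=cv2.INTER_CUBIC))
E
```

```text
(no output)
```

View pics/topc.png

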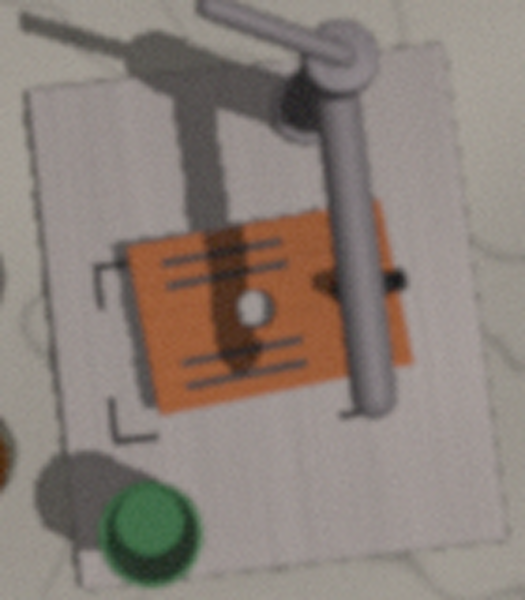

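View pics/sidec.png

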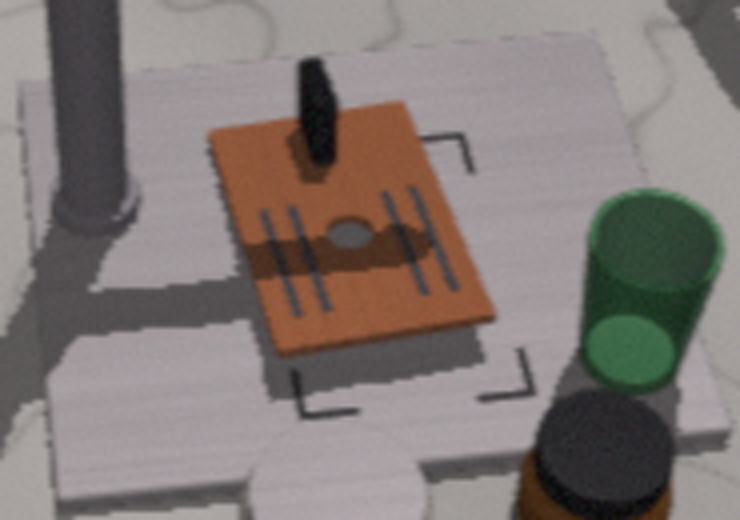

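Crop readings: board corners, corner marks, plate corners and the hole are clear in both views. Next I triangulate them and fit the given sizes.

```bash
cat >> h.py <<'E'
def kabsch(A,B):
    A,B=np.array(A,float),np.array(B,float);a,b=A.mean(0),B.mean(0)
    U,_,Vt=np.linalg.svd((A-a).T@(B-b));D=np.diag([1,1,np.sign(np.linalg.det(Vt.T@U.T))])
    R=Vt.T@D@U.T;t=b-R@a;return R,t,np.linalg.norm(A@R.T+t-B,axis=1)
E
python3 - <<'E'
from h import *
d=pickle.load(open("cams0.pkl","rb"));T,S=d["top"],d["side"]
t=lambda u,v:(275+u/3.75-.37,195+v/3.75-.37)
s=lambda u,v:(265+u/4-.37,190+v/4-.37)
np.set_printoptions(precision=4,suppress=True)
A=[];B=[]
for p,uv in {(110,-180):(27,90),(-170,-180):(443,45),(-170,150):(508,540),(110,150):(82,587),(75,-55):(98,267),(75,55):(117,440)}.items():
    A.append((*p,0));B.append(onz(T,*t(*uv),.012)*1000)
R,tt,e=kabsch(A,B);print("board top",R[:,0],tt,e)
A2=[];B2=[]
for p,uv in {(-170,-180):(20,85),(-170,150):(593,33),(110,150):(730,430),(110,-180):(58,497),(75,-55):(302,416),(75,55):(533,393),(-95,55):(464,136)}.items():
    A2.append((*p,0));B2.append(onz(S,*s(*uv),.012)*1000)
R2,t2,e2=kabsch(A2,B2);print("board side",R2[:,0],t2,e2)
R,tt,e=kabsch(A+A2,B+B2);print("both",R[:,0],tt)
P={(75,-55):((128,246),(283,352)),(75,55):((162,413),(494,318)),(-95,55):((413,362),(404,103)),(-95,-55):((378,202),(210,132)),(0,0):((255,308),(350,232))}
A=[];B=[]
for p,(a,b) in P.items():
    x,g=tri(T,t(*a),S,s(*b));A.append((*p,3));B.append(x*1000);print(p,x*1000,"gap",g*1000,"inpin",R.T@(x*1000-tt))
Rp,tp,ep=kabsch(A,B);print("plate R",Rp,"hole",tp,ep)
print("hole in pin",R.T@(tp-tt)); Q=R.T@Rp;print("rel",Q,"tilt",np.degrees(np.arccos(Q[2,2])),"yaw",np.degrees(np.arctan2(Q[1,0],Q[0,0])))
g=tp+Rp@[-70,0,25.5];print("grip",g,"inpin",R.T@(g-tt)); print("edge",tp+Rp@[-95,0,-3])
print("grip reproj top/side",proj(T,g/1000),proj(S,g/1000))
print("grip seated",R@[-70,0,28.5]+tt)
n,g=tri(T,t(374,410),S,(382,174));print("spout end",n*1000,g*1000,"inpin",R.T@(n*1000-tt))
pickle.dump((R,tt,Rp,tp),open("fit.pkl","wb"))
E
```

```text
board top [-0.1299  0.9915  0.    ] [533.3544 -17.9692  12.    ] [1.8269 2.5173 0.8024 3.2449 1.8186 1.4791]
board side [-0.1317  0.9913  0.    ] [533.0653 -18.9717  12.    ] [3.3533 3.2115 2.9621 2.7369 2.3541 2.494  4.6078]
both [-0.1309  0.9914  0.    ] [533.2058 -18.5122  12.    ]
(75, -55) [591.0059  44.6845  38.9032] gap 2.8364065812376764 inpin [ 55.0895 -65.5731  26.9032]
(75, 55) [485.9762  20.8437  36.0873] gap 0.8265802692757948 inpin [45.1981 41.6733 24.0873]
(-95, 55) [ 520.9181 -141.9999   18.9607] gap 1.0500717393212493 inpin [-120.8178   28.3419    6.9607]
(-95, -55) [ 625.9638 -118.4804   19.5822] gap 1.1108389214144108 inpin [-111.247   -78.8783    7.5822]
(0, 0) [554.2335 -37.937   31.5384] gap 0.27359693333867485 inpin [-22.0094 -18.3048  19.5384]
plate R [[-0.2118 -0.9773  0.0085]
 [ 0.9712 -0.2114 -0.1099]
 [ 0.1092 -0.015   0.9939]] hole [553.8998 -38.4786  26.9059] [1.253  2.5734 0.976  2.2046 1.8918]
hole in pin [-22.5027 -17.9032  14.9059]
rel [[ 0.9906 -0.0817 -0.11  ]
 [ 0.0829  0.9965  0.0059]
 [ 0.1092 -0.015   0.9939]] tilt 6.325849974954011 yaw 4.781693800439226
grip [ 568.9409 -109.2641   44.6097] inpin [-94.6479 -23.5518  32.6097]
edge [ 573.993  -130.4134   13.5543]
grip reproj top/side (np.float64(372.8234354332377), np.float64(271.0648134779784)) (np.float64(344.2779995067633), np.float64(217.9270779684128))
grip seated [542.3662 -87.9103  40.5   ]
spout end [498.6809 -96.4175 179.6206] 7.169788019508213 inpin [-72.7173  44.4229 167.6206]
```

```bash
cat >> h.py <<'E'
from scipy.spatial.transform import Rotation as Ro
def tool(yawx,lean):
    """yawx: world heading (deg) of plate x; lean: deg from vertical, hand back towards plate -x"""
    x=np.array([np.cos(np.radians(yawx)),np.sin(np.radians(yawx)),0]);L=np.radians(lean)
    z=np.sin(L)*x+[0,0,-np.cos(L)];y=-np.cross([0,0,1],x)
    return np.c_[np.cross(y,z),y,z]
def row(o,grasp,Rt,back=0):
    """tool row to bring grasp point (m) 'back' behind the place with orientation Rt"""
    R0=np.array(o["ee_rot"]);p=np.array(grasp)-Rt[:,2]*(.1547+back)
    return np.r_[R0.T@(p-o["tcp_pos"]),Ro.from_matrix(R0.T@Rt).as_rotvec(degrees=True)]
E
python3 - <<'E'
from h import *; from rig import get_obs
np.set_printoptions(precision=4,suppress=True)
R,tt,Rp,tp=pickle.load(open("fit.pkl","rb"))
g=(tp+Rp@[-70,0,25.5+8])/1000
yaw=np.degrees(np.arctan2(Rp[1,0],Rp[0,0]));print(g,yaw,"pin yaw",np.degrees(np.arctan2(R[1,0],R[0,0])))
print(row(get_obs(),g,tool(yaw,43),.09),g-tool(yaw,43)[:,2]*.2447)
E
```

```text
[ 0.569  -0.1101  0.0526] 102.30109943697349 pin yaw 97.51940563653426
[  0.4292  -0.0439   0.1727  28.73    36.1797 -73.0758] [ 0.6046 -0.2732  0.2315]
```

{"method": "step_arm", "body": {
  "targets": [
    [0.429,-0.044,0.173,28.7,36.2,-73.1],
    [0.429,-0.044,0.173,28.7,36.2,-73.1],
    [0.429,-0.044,0.173,28.7,36.2,-73.1],
    [0.429,-0.044,0.173,28.7,36.2,-73.1],
    [0.429,-0.044,0.173,28.7,36.2,-73.1],
    [0.429,-0.044,0.173,28.7,36.2,-73.1],
    [0.429,-0.044,0.173,28.7,36.2,-73.1],
    [0.429,-0.044,0.173,28.7,36.2,-73.1],
    [0.429,-0.044,0.173,28.7,36.2,-73.1],
    [0.429,-0.044,0.173,28.7,36.2,-73.1],
    [0.429,-0.044,0.173,28.7,36.2,-73.1],
    [0.429,-0.044,0.173,28.7,36.2,-73.1],
    [0.429,-0.044,0.173,28.7,36.2,-73.1],
    [0.429,-0.044,0.173,28.7,36.2,-73.1],
    [0.429,-0.044,0.173,28.7,36.2,-73.1],
    [0.429,-0.044,0.173,28.7,36.2,-73.1],
    [0.429,-0.044,0.173,28.7,36.2,-73.1],
    [0.429,-0.044,0.173,28.7,36.2,-73.1]
  ],
  "fingers": 0.06
}}

```text
clock: 1.9
tcp_pos: [0.6044, -0.2734, 0.2317]
ee_rot: [[-0.156, 0.977, -0.144], [0.715, 0.213, 0.666], [0.681, 0.001, -0.732]]
force: [-0.0, 0.3, -0.1]
finger_gap: 0.06
grip_force: 0.0
```

Run:
```python
from h import *; from rig import get_obs,read_camera
np.set_printoptions(precision=4,suppress=True)
R,tt,Rp,tp=pickle.load(open("fit.pkl","rb"))
o=get_obs();print(o["clock"],o["joint_pos"],o["tcp_pos"],o["force"])
g=(tp+Rp@[-70,0,25.5+8])/1000
print(row(o,g,tool(102.3,43),.0))
w=read_camera("wrist");s=read_camera("side");pickle.dump((w,s),open("c1.pkl","wb"))
f=240/np.radians(w["vertical_fov"]/2);f2=240/np.tan(np.radians(w["vertical_fov"]/2));print(w["vertical_fov"],f2,w["position"],w["orientation"])
im=w["image"].copy()
for X in ([-70,7,48],[-70,-7,48],[0,0,3],[75,55,3],[75,-55,3],[-95,55,3],[-95,-55,3]):
    k=w["orientation"].T@((tp+Rp@X)/1000-w["position"]);th=np.arctan2(np.hypot(k[0],k[1]),k[2])
    uv=np.array([w["cx"],w["cy"]])+f2*th*k[:2]/np.hypot(k[0],k[1]);cv2.circle(im,tuple(int(q) for q in uv),3,(0,255,255),1)
b=s["image"][110:320,255:455].copy()
b=cv2.resize(b,(457,480),interpolation=cv2.INTER_CUBIC)
cv2.imwrite("pics/w1.png",cv2.resize(np.hstack([im,b])[:,:,::-1],(800,350)))
```

```text
1.9 [-30.5948  46.2865  69.3253  30.1277  95.8005 -48.4173] [ 0.6044 -0.2734  0.2317] [-0.0385  0.3315 -0.0945]
[0.0001 0.0002 0.0903 0.0358 0.075  0.0295]
65.70646984690485 371.64829954431775 [ 0.5879 -0.1971  0.2619] [[ 0.9769  0.1933 -0.0907]
 [ 0.2136 -0.8824  0.4192]
 [ 0.001  -0.4289 -0.9033]]
```

View pics/w1.png

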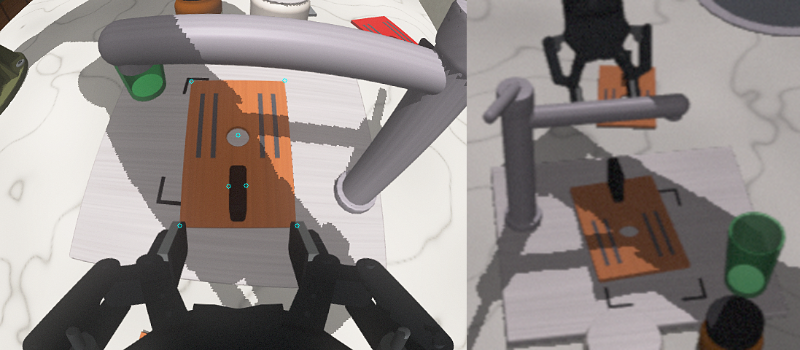

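The wrist view confirms the fit: the projected grip top (228–246,185) and hole (238,135) land on the real ones. The hand is clear of the spout, so I advance and pinch.

{"method": "step_arm", "body": {
  "targets": [
    [0,0,0.03,0,0,0],
    [0,0,0.055,0,0,0],
    [0,0,0.075,0,0,0],
    [0,0,0.09,0,0,0],
    [0,0,0.09,0,0,0],
    [0,0,0.09,0,0,0]
  ]
}}

```text
clock: 2.6
tcp_pos: [0.5917, -0.2138, 0.1664]
ee_rot: [[-0.157, 0.977, -0.144], [0.715, 0.213, 0.665], [0.681, 0.001, -0.732]]
force: [1.2, -0.1, 0.3]
finger_gap: 0.0602
grip_force: 0.0
```

{"method": "step_arm", "body": {
  "targets": [
    [0,0,0,0,0,0],
    [0,0,0,0,0,0],
    [0,0,0,0,0,0],
    [0,0,0,0,0,0],
    [0,0,0,0,0,0],
    [0,0,0,0,0,0],
    [0,0,0,0,0,0],
    [0,0,0,0,0,0]
  ],
  "fingers": 0.0,
  "newtons": 20
}}

```text
clock: 3.4
tcp_pos: [0.5915, -0.2137, 0.1662]
ee_rot: [[-0.157, 0.977, -0.144], [0.715, 0.213, 0.665], [0.681, 0.001, -0.732]]
force: [-0.2, -3.8, 5.3]
finger_gap: 0.0139
grip_force: 27.0
```

Run:
```python
from h import *; from rig import get_obs
np.set_printoptions(precision=4,suppress=True)
R,tt,Rp,tp=pickle.load(open("fit.pkl","rb"))
o=get_obs();print(o["clock"],o["tcp_pos"],o["force"],o["torque"],o["finger_gap"],o["grip_force"])
g=o["tcp_pos"]+.1547*o["ee_rot"][:,2];print("grasp in pin",R.T@(g*1000-tt))
# goals: hole dx short of pin; yaw aligned, grasp point keeps its plate offset
h=Rp.T@(g*1000-tp);print("grasp in plate",h)
for dx in(-20,-12,-6,0):
    gg=(R@[dx+h[0]+ -0.11*h[2]*0-3.5,h[1],0]+tt)/1000;gg[2]=g[2]
    print(dx,row(o,gg,tool(97.5,43)))
```

```text
3.4 [ 0.5915 -0.2137  0.1662] [-0.1586 -3.8411  5.3439] [-0.1552  0.1828  0.1503] 0.013871267653762651 27.019715309143066
grasp in pin [-96.1457 -23.5959  40.8544]
grasp in plate [-70.5874  -0.0452  33.8591]
-20 [ 0.003  -0.032   0.003  -3.214   0.0831  3.5654]
-12 [ 0.0088 -0.0313  0.0084 -3.214   0.0831  3.5654]
-6 [ 0.0132 -0.0308  0.0125 -3.214   0.0831  3.5654]
0 [ 0.0176 -0.0303  0.0165 -3.214   0.0831  3.5654]
```

Grip holds at 13.9 mm. First I square the plate up sideways and in yaw.

{"method": "step_arm", "body": {
  "targets": [
    [0.0003,-0.0032,0.0003,-0.32,0,0.36],
    [0.0006,-0.0064,0.0006,-0.64,0,0.72],
    [0.0009,-0.0096,0.0009,-0.96,0,1.08],
    [0.0012,-0.0128,0.0012,-1.28,0,1.44],
    [0.0015,-0.016,0.0015,-1.6,0,1.8],
    [0.0018,-0.0192,0.0018,-1.92,0,2.16],
    [0.0021,-0.0224,0.0021,-2.24,0,2.52],
    [0.0024,-0.0256,0.0024,-2.56,0,2.88],
    [0.0027,-0.0288,0.0027,-2.88,0,3.24],
    [0.003,-0.032,0.003,-3.2,0.1,3.6],
    [0.003,-0.032,0.003,-3.2,0.1,3.6],
    [0.003,-0.032,0.003,-3.2,0.1,3.6]
  ]
}}

```text
clock: 4.6
tcp_pos: [0.5592, -0.2161, 0.1659]
ee_rot: [[-0.095, 0.992, -0.089], [0.725, 0.13, 0.677], [0.683, -0.001, -0.731]]
force: [0.7, -1.0, 6.1]
finger_gap: 0.0133
grip_force: 27.1
```

```bash
cat > look.py <<'E'
import sys
from h import *; from rig import get_obs,read_camera
np.set_printoptions(precision=4,suppress=True)
R,tt,Rp,tp=pickle.load(open("fit.pkl","rb"))
o=get_obs();print(o["clock"],"F",o["force"],"T",o["torque"],o["finger_gap"],o["grip_force"])
g=o["tcp_pos"]+.1547*o["ee_rot"][:,2];print("grasp in pin",R.T@(g*1000-tt))
z=R.T@o["ee_rot"][:,2];print("lean",np.degrees(np.arctan2(z[0],-z[2])),"pin axes in tool",(o["ee_rot"].T@R).tolist())
T,S=read_camera("top"),read_camera("side")
def plate(c,lo):
    m=cv2.inRange(cv2.cvtColor(c["image"],cv2.COLOR_RGB2HSV),(3,110,lo),(18,255,255))
    X,Y,Z=tt/1000;m2=np.zeros_like(m)
    q=np.array([proj(c,(R@[a,b,10]+tt)/1000) for a,b in((-170,-120),(105,-120),(105,100),(-170,100))],np.int32)
    cv2.fillPoly(m2,[q],255);return m&m2
m=plate(S,40)
m=cv2.morphologyEx(m,cv2.MORPH_CLOSE,np.ones((7,7)))
k=max(cv2.findContours(m,0,2)[0],key=cv2.contourArea)
a=cv2.approxPolyDP(cv2.convexHull(k),6,True)[:,0];print("side corners px",a.tolist())
for p in a: print("  on z=6mm plane, pin xy",(R.T@(onz(S,*p,.018)*1000-tt))[:2])
if len(sys.argv)>1:
    b=cv2.resize(S["image"][150:310,255:455],None,fx=2.0,fy=2.0,interpolation=cv2.INTER_CUBIC)
    t=cv2.resize(T["image"][195:355,275:415],(280,320),interpolation=cv2.INTER_CUBIC)
    cv2.imwrite("pics/%s.png"%sys.argv[1],np.hstack([b,t])[:,:,::-1])
E
python3 look.py l1
```

```text
4.6 F [ 0.7298 -0.9965  6.0543] T [ 0.4139 -0.0662 -0.1869] 0.013339746753013413 27.064996361732483
grasp in pin [-93.7017   0.1402  40.8877]
lean 43.058365867702804 pin axes in tool [[0.7306581679835328, -0.0010892616963723337, 0.6827425979590729], [-0.0007821878002300462, -0.9999994065532533, -0.0007583372509141972], [0.6827430188154199, 2.005237564576767e-05, -0.7306585863840304]]
side corners px [[377, 217], [394, 272], [340, 277], [329, 222]]
  on z=6mm plane, pin xy [-113.6937   52.8919]
  on z=6mm plane, pin xy [40.1492 56.9486]
  on z=6mm plane, pin xy [ 39.3913 -52.0937]
  on z=6mm plane, pin xy [-111.6162  -53.4371]
```

View pics/l1.png

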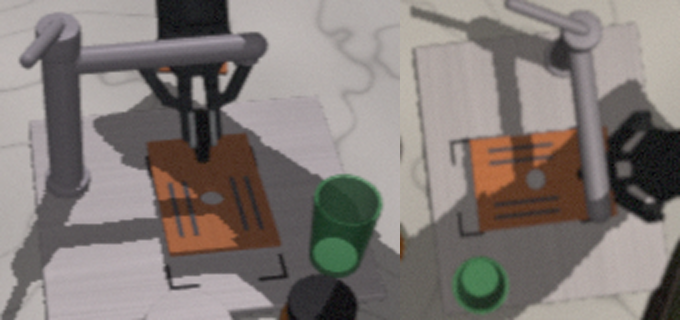

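The plate is now square (side corners at pin y ≈ ±53) and the hole is about 20 mm short in x. I nudge it 16 mm.

{"method": "step_arm", "body": {
  "targets": [
    [0.0015,0,0.0014,0,0,0],
    [0.0029,0,0.0027,0,0,0],
    [0.0044,0,0.0041,0,0,0],
    [0.0058,0,0.0055,0,0,0],
    [0.0073,0,0.0068,0,0,0],
    [0.0088,0,0.0082,0,0,0],
    [0.0102,0,0.0096,0,0,0],
    [0.0117,0,0.0109,0,0,0],
    [0.0117,0,0.0109,0,0,0]
  ]
}}

```text
clock: 5.6
tcp_pos: [0.557, -0.2, 0.1655]
ee_rot: [[-0.095, 0.991, -0.09], [0.725, 0.131, 0.677], [0.683, -0.001, -0.731]]
force: [0.2, 0.3, 3.0]
finger_gap: 0.0136
grip_force: 26.6
```

```bash
python3 look.py l2
```

```text
5.6 F [0.197  0.2521 3.0023] T [-0.3525 -0.1043 -0.0213] 0.013636740332399354 26.58910095691681
grasp in pin [-77.4649   0.2821  40.3901]
lean 43.03969519702019 pin axes in tool [[0.7308813118276103, -0.0011395855386682786, 0.6825036332254587], [-0.00016876408857973552, -0.9999988772203966, -0.0014889851002135523], [0.6825045637501878, 0.0009730892797223792, -0.7308806835300957]]
side corners px [[378, 222], [395, 280], [342, 285], [330, 226]]
  on z=6mm plane, pin xy [-98.6576  52.1171]
  on z=6mm plane, pin xy [59.9804 54.5944]
  on z=6mm plane, pin xy [ 59.3171 -51.1394]
  on z=6mm plane, pin xy [-99.6309 -52.903 ]
```

{"method": "step_arm", "body": {
  "targets": [
    [0.001,0,0.0009,0,0,0],
    [0.002,0,0.0018,0,0,0],
    [0.0029,0,0.0027,0,0,0],
    [0.0029,0,0.0027,0,0,0]
  ]
}}

```text
clock: 6.1
tcp_pos: [0.5566, -0.1961, 0.1654]
ee_rot: [[-0.094, 0.991, -0.09], [0.725, 0.131, 0.677], [0.683, -0.002, -0.731]]
force: [0.0, 0.7, -2.5]
finger_gap: 0.0137
grip_force: 26.1
```

```bash
python3 look.py l3
```

```text
6.1 F [ 0.0308  0.7407 -2.4895] T [-0.6345 -0.1118 -0.0021] 0.013730636231619436 26.125423908233643
grasp in pin [-73.5724   0.2588  40.3546]
lean 43.04407043241908 pin axes in tool [[0.7308292129389645, -0.0012143597573165312, 0.6825592918167575], [-0.0001941315475977584, -0.9999987467195179, -0.0015712645657357661], [0.6825603444589761, 0.0010158197542479925, -0.7308285327505154]]
side corners px [[380, 224], [396, 281], [343, 287], [329, 228]]
  on z=6mm plane, pin xy [-92.293  55.246]
  on z=6mm plane, pin xy [62.635  56.0165]
  on z=6mm plane, pin xy [ 64.3411 -49.9351]
  on z=6mm plane, pin xy [-94.0917 -55.837 ]
```

View pics/l3.png

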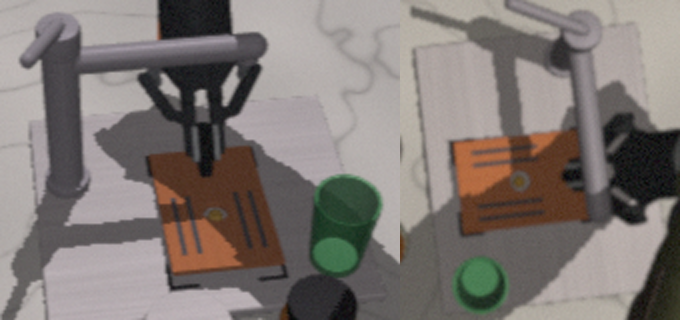

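The brass pin shows centred in the hole (top crop (519,181)), but the grip's friction still holds the plate slightly tilted. I lower it a little and let go.

{"method": "step_arm", "body": {
  "targets": [
    [-0.0005,0,0.0006,0,0,0],
    [-0.001,0,0.0011,0,0,0],
    [-0.001,0,0.0011,0,0,0]
  ]
}}

```text
clock: 6.5
tcp_pos: [0.5566, -0.1962, 0.1649]
ee_rot: [[-0.095, 0.991, -0.091], [0.724, 0.131, 0.678], [0.684, -0.001, -0.73]]
force: [-5.5, 3.4, 11.6]
finger_gap: 0.0133
grip_force: 27.2
```

{"method": "step_arm", "body": {
  "targets": [
    [0,0,0,0,0,0],
    [0,0,0,0,0,0],
    [0,0,0,0,0,0],
    [0,0,0,0,0,0],
    [0,0,0,0,0,0],
    [0,0,0,0,0,0]
  ],
  "fingers": 0.035
}}

```text
clock: 7.1
tcp_pos: [0.5566, -0.1963, 0.1641]
ee_rot: [[-0.095, 0.991, -0.09], [0.725, 0.13, 0.676], [0.682, -0.001, -0.731]]
force: [0.2, 0.1, -0.6]
finger_gap: 0.0347
grip_force: 0.0
```

```bash
python3 look.py l4
```

```text
7.1 F [ 0.218   0.0904 -0.5842] T [-0.286  -0.0523 -0.0131] 0.03466347570545463 0.0
grasp in pin [-73.8011   0.1214  39.0306]
lean 43.03363472077243 pin axes in tool [[0.7309532122743977, -0.0010679765762560537, 0.6824267439745982], [-0.0003953195074158063, -0.9999992703070221, -0.0011415375203548547], [0.6824274651479282, 0.0005646339131597118, -0.7309531010949456]]
side corners px [[378, 223], [396, 286], [341, 292], [329, 229]]
  on z=6mm plane, pin xy [-95.7339  51.5336]
  on z=6mm plane, pin xy [74.5928 53.3522]
  on z=6mm plane, pin xy [ 75.7033 -55.6144]
  on z=6mm plane, pin xy [-91.2054 -56.2323]
```

View pics/l4.png

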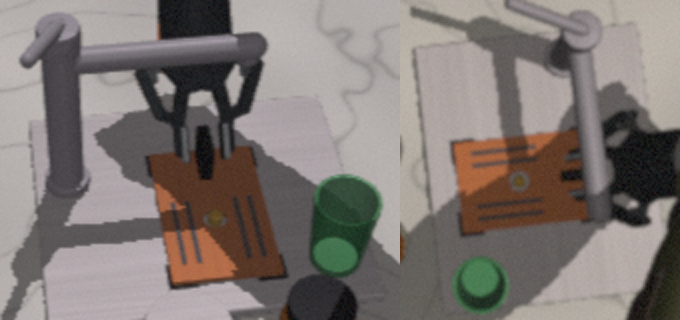

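The plate has dropped flat within the marks: corners come out at about (75,±55) and (-94,±54) mm, with the pin through the hole. I withdraw along the tool axis.

{"method": "step_arm", "body": {
  "targets": [
    [0,0,-0.006,0,0,0],
    [0,0,-0.018,0,0,0],
    [0,0,-0.04,0,0,0],
    [0,0,-0.07,0,0,0],
    [0,0,-0.1,0,0,0],
    [0,0,-0.13,0,0,0],
    [0,0,-0.16,0,0,0],
    [0,0,-0.18,0,0,0],
    [0,0,-0.18,0,0,0],
    [0,0,-0.18,0,0,0],
    [0,0,-0.18,0,0,0]
  ]
}}

```text
clock: 8.3
tcp_pos: [0.5727, -0.3175, 0.2947]
ee_rot: [[-0.094, 0.991, -0.091], [0.724, 0.131, 0.677], [0.683, -0.002, -0.73]]
force: [0.4, 0.7, 0.1]
finger_gap: 0.035
grip_force: 0.0
```

```bash
python3 look.py l5
```

```text
8.3 F [0.3954 0.7446 0.0653] T [-0.3651 -0.0257  0.0169] 0.03499187456395331 0.0
grasp in pin [-195.8856    0.2651  169.7427]
lean 43.09609805718549 pin axes in tool [[0.7302098440308509, -0.0016541647173233906, 0.6832209360225494], [2.2934685137256002e-05, -0.999997009174879, -0.002445631880941129], [0.68322293810618, 0.001801493931385871, -0.7302076221631587]]
side corners px [[378, 223], [396, 286], [341, 292], [329, 229]]
  on z=6mm plane, pin xy [-95.7339  51.5336]
  on z=6mm plane, pin xy [74.5928 53.3522]
  on z=6mm plane, pin xy [ 75.7033 -55.6144]
  on z=6mm plane, pin xy [-91.2054 -56.2323]
```

View pics/l5.png

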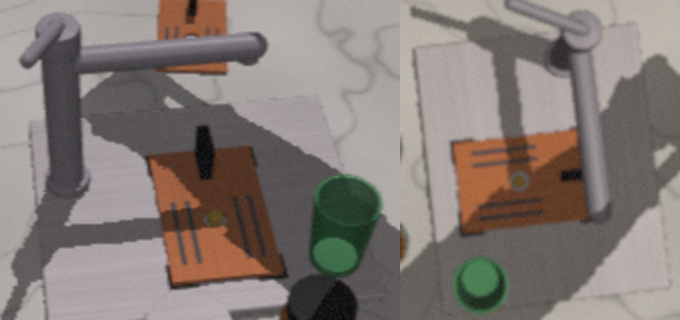

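The plate lies flat within the marks, the pin is in the hole at crop (215,217), the hand is clear, and the glass, jar and tin haven't moved.

```bash
python3 -c "
from rig import sign_off
print(sign_off())"
```

```text
the job is handed in; nothing more can be done
None
```

The copper plate is seated flat over the pin and square within the corner marks, the hand is released and clear, the spout wasn't touched, and the job was handed in at about 8.4 s.

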